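Clamp a casting mould with the swing strap and wing nut

TASK

Clamp the casting mould on its board: with a fingertip, push the swung-out steel strap round over the mould until it rests against its stop pin, then turn the loose wing nut clockwise with repeated fingertip strokes on its wings until it is fully home and the strap's foot presses on the mould. Only push: do not grip the strap or the nut, and do not lift or displace the mould or anything else. Finish with the hand clear.

Things in the scene. Friction and masses are not known exactly. Their poses are not given: they have to be found in the camera images.
- fixture: plywood clamping board, fixed to the table, 18 mm thick. Origin on the axis of its upright stud, at the table surface; z up. Board: x -175 to 85 mm, y +-150 mm. The mould lies towards -x. A fence (60 mm wide, face 37 mm from the stud axis, top 105 mm above the table) stands towards +x: a finger cannot go right round the nut, whose -x, +y and -y sides are open above the strap.
- mould: loose two-part wooden mould, 70 x 70 x 34 mm, 0.2 to 0.5 kg, standing in a shallow nest (rails 8 mm high, about 2 mm play) on the board; origin at the centre of its underside, its centre 85 mm from the stud towards fixture -x; its top is 52 mm above the table
- strap (a joint): angle of the flat steel clamp strap about the stud, rad: 0 = against the stop pin, along fixture -x over the mould; positive = swung towards fixture +y, clockwise from above (along +y at 1.57). Starts swung out, stays where left; about 1 N at its end moves it. 22 mm wide, 10 mm thick, end 115 mm from the axis. Underside 60 mm above the table with the nut home; rises with the nut (spring under it).
- strap_tip (a point): middle of the end edge of the strap's top face, 115 mm from the stud axis. The stop pin is a thin steel pin, 8 mm across, 79 mm high, 39 mm from the stud
- nut (a joint): turn of the wing nut, rad: 0 = fully home (hard stop), grows as it is unscrewed (anticlockwise seen from above), so clockwise strokes bring it down. The nut and the strap sink 6 mm per turn. It starts 0.73 to 1.1 turns short of home; about 1 N on a wing turns it, and it stays where it is left.
- nut_top (a point): centre of the top of the nut's hub, on the stud axis, 96 mm above the table with the nut home. The dark steel nut has a round hub 28 mm across and 26 mm high standing on the strap, and two upright wings opposite each other, 6.5 mm thick, reaching 34 mm from the axis, from 20 mm below to 6 mm above this point
- wing_a (a point): top outer corner of one wing, in the middle of its thickness, 34 mm from the axis and 6 mm above nut_top
- wing_b (a point): the same on the opposite wing
- foot: round rubber foot, 20 mm across, under the strap 85 mm from the stud axis, on a soft spring (2.5 N/mm, up to 4 mm). With the strap across the mould it first touches the mould when the nut is about 1.6 rad short of home, and presses with about 3.5 N at home. Origin at the centre of its underside
- red_jar: bystander: red plastic jar, 62 mm across, 62 mm tall, on the table left of the fixture; origin at the centre of its underside
- pot: bystander: small clear pot with a white lid, 42 mm across, 45 mm tall, on the fixture board right of the mould; origin at the centre of its underside
- brush: bystander: wooden brush, 130 mm long, lying on the fixture board left of the mould, about 20 mm high; origin at the centre of its underside
- cup: bystander: clear cup, 68 mm across, 80 mm tall, on the table right of the fixture; origin at the centre of its underside
- tape: bystander: roll of tape lying flat, 96 mm across, 25 mm tall; origin at the centre of its underside
- scissors: bystander: scissors lying flat, about 180 mm long; origin at the centre of its underside
- white_jar: bystander: white jar, 66 mm across, 60 mm tall; origin at the centre of its underside

How it is judged:
By the outcome, as a careful person would: the job done as asked, in the order asked, and still so for the second after the job is handed in, with the robot touching nothing.
It also fails if it takes over 58 s, if anything falls off the work surface, if the arm or the gripper's body presses on something with over 40 N, if the wrist force passes 120 N, or if a joint passes its speed limit or range.

ROBOT

A 7-joint arm with a two-finger parallel gripper is mounted at the origin on the work surface. World frame = base frame: x ahead of the robot, y to its left, z up, the work surface at z = 0. Lengths are in m, angles in rad, forces in N, time in s.
With the tool pointing down it reaches from about 0.425 to 1.025 m from the base axis. Payload 3.6 kg.
Tool frame: the origin (TCP) lies midway between the tips of the shut fingers; the grasp point (between the pads) lies 19 mm behind it; z points along the fingers, y is the direction in which the jaws open and shut (so a half turn about z gives the same grasp; the last joint's range is limited). The gripper opens to 85 mm and grips with 20 to 120 N. Pads are 22 mm wide; open, the fingers measure 114 mm over their backs; the gripper's body (76 mm by 85 mm) begins 54 mm behind the grasp point. The pads swing forward as they close: fully open they stand 13 mm farther back than shut.
Start: joints at [-1.29, 0.591, 0.048, 1.609, -0.033, 0.943, -0.034], TCP at [0.265, 0.675, 0.231] pointing down, gripper open.
Joint ranges: [-2.69, 2.69], [-0.47, 2.24], [-1.27, 1.36], [0.19, 2.51], [-1.53, 4.68], [0.08, 2.07], [-3.09, 3.09]. Speed limits (rad/s): [2.57, 2.57, 3.14, 3.14, 3.14, 3.14, 3.14].

INTERFACE

Orientations are given as a unit quaternion [w, x, y, z].
In Python, from station import * gives the robot as it stands.
- The arm moves only by the shell command python3 -m creep 'ROWS' [FORCE]. ROWS is JSON, a list of rows, each an object with "delta_pos": the shift along the world's x, y, z each as a share of 0.4 m, from -1 to 1, a list of three; "dr": the turn, a rotation vector about the world's x, y, z each as a share of 360 degrees, from -1 to 1, a list of three; "fingers": the gripper's target within -1 to 1 (fully open at 1, half-way at 0, shut at -1). A call has 1 to 12 rows; each row is the pose to reach, as a shift and turn from the pose commanded when the call began, turning the shorter way round; what a row does not reach only later rows make up. A row lasts 1/8 s, in which the tool goes at most 62.5 mm and 10.7 degrees, less where a joint would pass 70% of its speed; a pose out of reach is approached as far as the arm can. A call with a number of a shift or a turn outside -1 to 1 is refused whole. A call with a gripper value outside its range is refused whole. The fingers move at their own pace and stop on an object; FORCE is the grip in N (left out, the last holds). Time passes only in rows, so rows that repeat a pose let the fingers close. It gives the time, the measured TCP pose, the force and the opening at its end, in the units of the state.
- get_state(): the state, without advancing time (a new reading comes with each control period).
- grab_frame(name): name is "scene" or "top" or "wrist"; returns a dict with "image" (400x640x3 uint8, blue, green, red), "fov_y" (degrees; the focal length in pixels is half the picture's height over the tangent of half this angle, whatever the lens; pixels are square), "cx", "cy" (the principal point, pixels), "R" (3x3) and "t" (3): a world point X has camera coordinates R X + t. Camera axes: x right, y down, z forward; pixel columns grow to the right and rows downward; lengths in m; the calibration is good to about 2 mm. A picture is of the moment at which its call begins. There is no depth.
- finish_job(): hands the job in, once; it reports no verdict.
The state is a dict: "t": time; "joint_positions": joint angles; "qvel": joint speeds; "effort": joint torques, N m; "eef_pos": TCP position; "tool_rot": TCP orientation; "contact_force": force on the tool from outside, world axes, zero at the start; "moment": the same for the moment, N m; "opening": finger opening in m.
Only numpy, scipy, OpenCV 4.12 (cv2) and the standard library are available. Lean on these libraries where they do the work, as an engineer would, in place of code of your own. Each camera call takes 0.05 s, during which the arm holds its last target. There are 200 camera calls.

## Working session

There is one attempt and no reset: what is moved stays moved. The work goes in short steps, Python scripts to look and compute and a shell command to move; the robot and the scene stay as the last step left them, time stands still between calls to the robot, and variables do not carry over. Pictures are saved under pics/ and viewed, about 8 in all and at most 12, crops included, and the job is handed in when it is done.

```bash
mkdir -p pics; cat > h.py <<'E'
from station import *
import numpy as np, cv2
def cam(n):
    f=grab_frame(n); f['f']=200/np.tan(np.radians(f['fov_y'])/2) if f['image'].shape[0]==400 else None
    f['R']=np.array(f['R']);f['t']=np.array(f['t']);return f
def ray(f,u,v,z):
    d=f['R'].T@np.array([(u-f['cx'])/f['f'],(v-f['cy'])/f['f'],1]); c=-f['R'].T@f['t']
    return c+d*(z-c[2])/d[2]
def proj(f,X):
    p=f['R']@np.array(X)+f['t']; return p[:2]/p[2]*f['f']+[f['cx'],f['cy']]
E
python3 - <<'E'
from h import *
s=get_state();print(s)
for n in("top","scene"):
    f=cam(n);print(n,f['f'],f['cx'],f['cy'],f['R'].round(3).tolist(),f['t'],-f['R'].T@f['t']);cv2.imwrite(f'pics/{n}0.png',f['image'])
E
```

```text
{'t': 0.0, 'joint_positions': array([-1.29050331,  0.59209467,  0.04830807,  1.60981811, -0.03334104,
        0.9426638 , -0.03369721]), 'qvel': array([ 0.00099302,  0.00056332, -0.00073128, -0.00138058, -0.00155998,
       -0.00086054,  0.0006666 ]), 'effort': array([ 5.59596742e-05, -5.48687947e+01,  1.54645443e+00, -1.98126554e+01,
        9.31871880e-03,  8.66871706e-03,  8.89992293e-06]), 'eef_pos': array([0.2644254 , 0.67418821, 0.23016033]), 'tool_rot': array([-1.55852939e-04,  1.85784463e-01,  9.82589918e-01, -1.07801718e-03]), 'contact_force': array([ 0.98090519, -0.99559846,  0.08912314]), 'moment': array([-0.03824986, -0.03077267,  0.00782174]), 'opening': 0.0857089789017241}
top 479.10385129055965 321.8901290042576 204.77603246754546 [[-0.081, -0.997, -0.0], [-0.976, 0.079, -0.201], [0.2, -0.016, -0.98]] [0.02239844 0.54606016 1.58969626] [0.21704256 0.00429924 1.6669408 ]
scene 462.47712774406693 315.91163134239514 199.9250041453356 [[-0.882, 0.47, 0.019], [0.331, 0.649, -0.685], [-0.334, -0.598, -0.728]] [ 0.47288522 -0.10346732  1.94672743] [1.10215057 1.00943091 1.33805342]
```

View pics/top0.png

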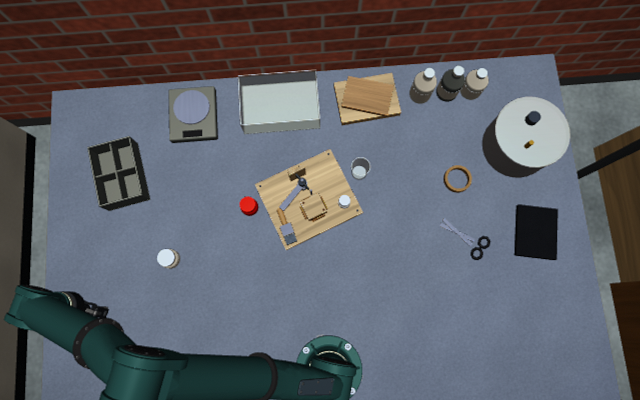

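View pics/scene0.png

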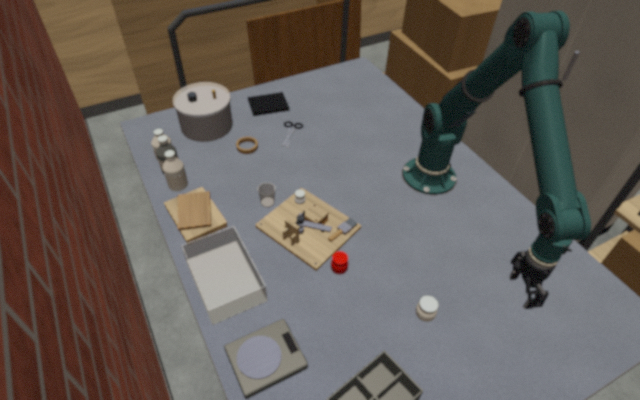

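The top view shows the board with corners near (256,185), (331,150), (362,212) and (286,248). The stud and nut are at about (302,183), with the strap swung out towards (285,207). The mould is at (313,207), the red jar at (248,205), and the pot at (344,201).

```bash
python3 - <<'E'
from h import *
f=cam("top");g=cam("scene")
im=f['image'];hsv=cv2.cvtColor(im,cv2.COLOR_BGR2HSV)
m=((hsv[...,0]>8)&(hsv[...,0]<28)&(hsv[...,1]>60)).astype(np.uint8)*255
m[:, :250]=0;m[:,370:]=0;m[:140]=0;m[255:]=0
m=cv2.morphologyEx(m,cv2.MORPH_CLOSE,np.ones((5,5)))
c=max(cv2.findContours(m,cv2.RETR_EXTERNAL,cv2.CHAIN_APPROX_NONE)[0],key=cv2.contourArea)
P=np.array([ray(f,*p[0],0.018)[:2] for p in c],np.float32)
r=cv2.minAreaRect(P);b=cv2.boxPoints(r);print(r,b)
# long axis dir
for i in range(4): print(b[i],np.linalg.norm(b[(i+1)%4]-b[i]))
cv2.imwrite('pics/tc.png',cv2.resize(im[140:255,235:375],None,fx=5.5,fy=5.5,interpolation=cv2.INTER_CUBIC))
cv2.imwrite('pics/sc.png',cv2.resize(g['image'][175:285,245:375],None,fx=5.5,fy=5.5,interpolation=cv2.INTER_CUBIC))
E
```

```text
((0.5815038084983826, 0.02247890830039978), (0.26028719544410706, 0.2981906235218048), 21.469223022460938) [[ 0.40582126  0.11359639]
 [ 0.5149594  -0.16390406]
 [ 0.75718635 -0.06863858]
 [ 0.6480482   0.20886187]]
[0.40582126 0.11359639] 0.2981906
[ 0.5149594  -0.16390406] 0.26028717
[ 0.75718635 -0.06863858] 0.2981906
[0.6480482  0.20886187] 0.26028717
```

View pics/tc.png

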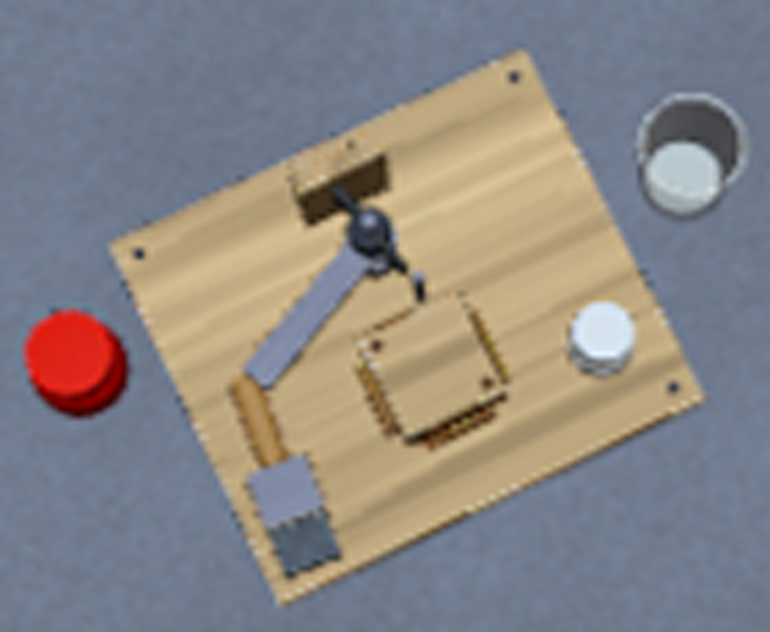

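View pics/sc.png

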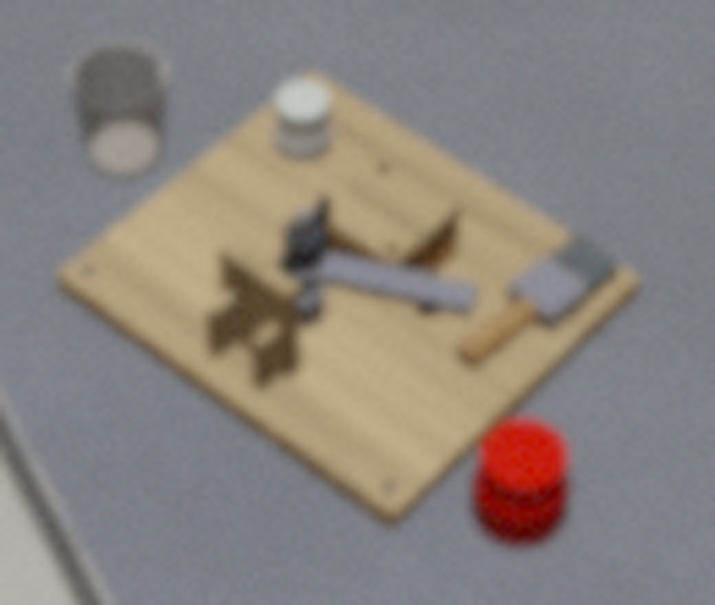

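Top crop, converted to full-image pixels: nut hub (302.3,181.8), strap end (282,208), wings pointing to (296.8,175.5) and (308.1,188.7), pin (311.4,190.5), mould top (313,206). The scene crop agrees: the strap is swung out, away from the mould.

```bash
python3 - <<'E'
from h import *
f=cam("top");g=cam("scene")
T=lambda u,v:(235+u/5.5,140+v/5.5)
S=lambda u,v:(245+u/5.5,175+v/5.5)
a=np.radians(21.5);s0=np.array([.6234,.0389])
def fx(p): d=p[:2]-s0; return (np.array([[np.cos(a),np.sin(a)],[-np.sin(a),np.cos(a)]])@d*1000).round(1)
for n,u,v,z in [('nut',370,228,.101),('wA',338,190,.107),('wB',404,270,.107),('striptip',258,377,.075),('pin',420,275,.079),('mould',432,365,.052),('jar',72,350,.062),('pot',603,335,.063),('fence top',338,170,.105)]:
    p=ray(f,*T(u,v),z); d=fx(p);print(n,p.round(4),d,np.degrees(np.arctan2(d[1],d[0])).round(1))
for n,u,v,z in [('nut',308,232,.101),('tip',475,296,.075),('pot',303,98,.063),('jar',523,450,.062),('b1',60,275,.018),('b2',392,518,.018),('b3',637,282,.018),('b4',315,70,.018)]:
    p=ray(g,*S(u,v),z); print('S',n,p.round(4),fx(p))
print(get_state()['t'])
E
```

```text
nut [0.6221 0.0382 0.101 ] [-1.5 -0.2] -172.4
wA [0.646  0.0558 0.107 ] [27.3  7.4] 15.2
wB [0.5926 0.0193 0.107 ] [-35.8  -6.9] -169.1
striptip [0.5401 0.1144 0.075 ] [-49.9 100.7] 116.4
pin [0.5953 0.01   0.079 ] [-36.7 -16.6] -155.7
mould [0.5435 0.007  0.052 ] [-86.   -0.4] -179.7
jar [0.5692 0.2295 0.062 ] [ 19.4 197.2] 84.4
pot [ 0.5517 -0.1005  0.063 ] [-117.8 -103.4] -138.7
fence top [0.6593 0.055  0.105 ] [39.3  1.8] 2.6
S nut [0.6211 0.0435 0.101 ] [-0.5  5.1]
S tip [0.5399 0.121  0.075 ] [-47.6 107. ]
S pot [ 0.5536 -0.0985  0.063 ] [-115.3 -102.2]
S jar [0.5682 0.2331 0.062 ] [ 19.8 200.9]
S b1 [ 0.7553 -0.0632  0.018 ] [  85.3 -143.4]
S b2 [0.6489 0.214  0.018 ] [ 87.9 153.6]
S b3 [0.4106 0.1203 0.018 ] [-168.1  153.8]
S b4 [ 0.5136 -0.159   0.018 ] [-174.7 -143.9]
0.3
```

```bash
python3 -m creep '[{"delta_pos":[0.6,-0.98,0],"dr":[0,0,-0.13],"fingers":-1},{"delta_pos":[0.6,-0.98,0],"dr":[0,0,-0.13],"fingers":-1},{"delta_pos":[0.6,-0.98,0],"dr":[0,0,-0.13],"fingers":-1},{"delta_pos":[0.6,-0.98,0],"dr":[0,0,-0.13],"fingers":-1},{"delta_pos":[0.6,-0.98,0],"dr":[0,0,-0.13],"fingers":-1},{"delta_pos":[0.6,-0.98,0],"dr":[0,0,-0.13],"fingers":-1},{"delta_pos":[0.6,-0.98,0],"dr":[0,0,-0.13],"fingers":-1},{"delta_pos":[0.6,-0.98,0],"dr":[0,0,-0.13],"fingers":-1},{"delta_pos":[0.6,-0.98,0],"dr":[0,0,-0.13],"fingers":-1},{"delta_pos":[0.6,-0.98,0],"dr":[0,0,-0.13],"fingers":-1}]' 20
python3 -m creep '[{"delta_pos":[0.18,-0.37,0],"dr":[0,0,0],"fingers":-1},{"delta_pos":[0.18,-0.37,0],"dr":[0,0,0],"fingers":-1},{"delta_pos":[0.18,-0.37,0],"dr":[0,0,0],"fingers":-1},{"delta_pos":[0.18,-0.37,0],"dr":[0,0,0],"fingers":-1}]'
python3 - <<'E'
from h import *
f=cam("wrist");s=get_state();print(s['t'],s['eef_pos'],s['tool_rot'],s['opening'],s['contact_force'],s['joint_positions'].round(2))
np.savez('w1.npz',**{k:f[k] for k in('R','t','f','cx','cy')});cv2.imwrite('pics/w1.png',f['image'])
E
```

```text
t: 1.55
eef_pos: [0.5038, 0.2848, 0.2312]
tool_rot: [-0.001, 0.56, 0.829, 0.0]
contact_force: [0.3, -0.1, 0.2]
opening: -0.0001
t: 2.05
eef_pos: [0.5778, 0.1329, 0.2315]
tool_rot: [0.001, 0.562, 0.827, -0.0]
contact_force: [0.2, -0.3, 0.0]
opening: -0.0001
2.1 [0.57675703 0.13567304 0.23120258] [-2.22006735e-04  5.60789186e-01  8.27958583e-01  1.53278168e-04] -0.000336055671032436 [-0.67470855  1.02729555 -0.01131095] [-0.54  0.44  0.31  1.93 -0.18  0.8   0.26]
```

View pics/w1.png

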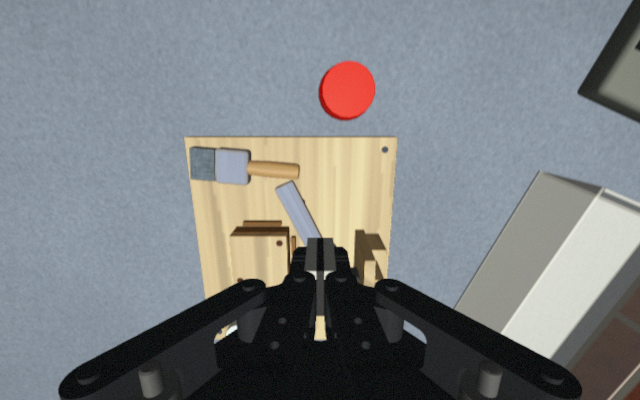

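The wrist view shows the board's +y edge, with corners at (185,137) and (398,137). The strap end is at (284,186), and the jar is well clear at (347,90). The nut is hidden behind the fingers.

```bash
python3 - <<'E'
from h import *
f=dict(np.load('w1.npz'))
for n,u,v,z in[('c(-175,150)',185,137,.018),('c(85,150)',398,137,.018),('tip',284,186,.075),('screw',385,149,.018),('jar',347,90,.062)]: print(n,ray(f,u,v,z).round(4))
a=np.radians(21.5);c,s=np.cos(a),np.sin(a)
for st in([.6234,.0389],[.6234,.0405]):
  for p in([-175,150],[85,150]): print(st[0]+(c*p[0]-s*p[1])/1e3,st[1]+(s*p[0]+c*p[1])/1e3)
print('tcp px',proj(f,[.5785,.134,.2312]))
E
```

```text
c(-175,150) [0.4088 0.1154 0.018 ]
c(85,150) [0.6487 0.2102 0.018 ]
tip [0.5422 0.1176 0.075 ]
screw [0.6402 0.1914 0.018 ]
jar [0.5678 0.232  0.062 ]
0.405601741594501 0.11432492052055165
0.6475103092698274 0.20961523946886895
0.405601741594501 0.11592492052055164
0.6475103092698274 0.21121523946886897
tcp px [323.03442394 251.174041  ]
```

```bash
python3 -m creep '[{"delta_pos":[0,0,-0.14],"dr":[0,0,0],"fingers":-1},{"delta_pos":[0,0,-0.28],"dr":[0,0,0],"fingers":-1},{"delta_pos":[0,0,-0.39],"dr":[0,0,0],"fingers":-1},{"delta_pos":[0,0,-0.425],"dr":[0,0,0],"fingers":-1},{"delta_pos":[0,0,-0.425],"dr":[0,0,0],"fingers":-1}]'
python3 - <<'E'
import numpy as np
a=np.radians(21.5);c,s=np.cos(a),np.sin(a)
p0=np.array([.5785,.1332]);st=np.array([.624,.040])
for th in(60,45,30,15,5,0,-2):
    t=np.radians(th);h=14.5*abs(np.sin(t))+11*np.cos(t)
    P=92*np.array([-np.cos(t),np.sin(t)])+(11+h)*np.array([np.sin(t),np.cos(t)])
    W=st+np.array([c*P[0]-s*P[1],s*P[0]+c*P[1]])/1e3
    print(th,P.round(1),W.round(4),((W-p0)/.4).round(3))
E
```

```text
t: 2.72
eef_pos: [0.5762, 0.1369, 0.061]
tool_rot: [-0.001, 0.56, 0.829, -0.0]
contact_force: [0.0, 0.3, 0.2]
opening: -0.0003
60 [-20.8  94.2] [0.5701 0.12  ] [-0.021 -0.033]
45 [-44.5  85.6] [0.5512 0.1033] [-0.068 -0.075]
30 [-65.8  70.1] [0.5371 0.0811] [-0.103 -0.13 ]
15 [-82.3  48.3] [0.5297 0.0548] [-0.122 -0.196]
5 [-89.6  31.2] [0.5292 0.0361] [-0.123 -0.243]
0 [-92.  22.] [0.5303 0.0268] [-0.12  -0.266]
-2 [-92.7  19.3] [0.5307 0.0239] [-0.12  -0.273]
```

```bash
python3 -m creep '[{"delta_pos":[-0.018,-0.038,0],"dr":[0,0,0],"fingers":-1},{"delta_pos":[-0.04,-0.058,0],"dr":[0,0,0],"fingers":-1},{"delta_pos":[-0.064,-0.08,0],"dr":[0,0,0],"fingers":-1},{"delta_pos":[-0.082,-0.106,0],"dr":[0,0,0],"fingers":-1},{"delta_pos":[-0.099,-0.135,0],"dr":[0,0,0],"fingers":-1},{"delta_pos":[-0.11,-0.167,0],"dr":[0,0,0],"fingers":-1},{"delta_pos":[-0.118,-0.2,0],"dr":[0,0,0],"fingers":-1},{"delta_pos":[-0.119,-0.225,0],"dr":[0,0,0],"fingers":-1},{"delta_pos":[-0.119,-0.247,0],"dr":[0,0,0],"fingers":-1},{"delta_pos":[-0.118,-0.256,0],"dr":[0,0,0],"fingers":-1},{"delta_pos":[-0.117,-0.263,0],"dr":[0,0,0],"fingers":-1},{"delta_pos":[-0.117,-0.263,0],"dr":[0,0,0],"fingers":-1}]'

```

```text
t: 4.22
eef_pos: [0.5299, 0.0297, 0.0612]
tool_rot: [-0.0, 0.561, 0.828, -0.0]
contact_force: [-0.6, -0.6, -1.0]
opening: 0.0001
```

```bash
python3 -m creep '[{"delta_pos":[0.002,-0.005,0],"dr":[0,0,0],"fingers":-1},{"delta_pos":[0.003,-0.008,0],"dr":[0,0,0],"fingers":-1},{"delta_pos":[0.003,-0.008,0],"dr":[0,0,0],"fingers":-1}]'
python3 - <<'E'
from h import *
f=cam("top");s=get_state();print(s['contact_force'],s['eef_pos'])
g=cam("scene")
np.savez('g.npz',**{k:g[k] for k in('R','t','f','cx','cy')})
A=cv2.resize(f['image'][155:235,265:365],None,fx=6,fy=6,interpolation=cv2.INTER_CUBIC)
B=cv2.resize(g['image'][185:265,265:365],None,fx=6,fy=6,interpolation=cv2.INTER_CUBIC)
cv2.imwrite('pics/p2.png',cv2.resize(np.hstack([A,B]),(800,320),interpolation=cv2.INTER_AREA))
E
```

```text
t: 4.6
eef_pos: [0.5308, 0.0265, 0.0612]
tool_rot: [-0.0, 0.561, 0.828, -0.0]
contact_force: [-1.2, -0.9, -0.5]
opening: -0.0002
[-0.24962202  0.29648109 -0.19797311] [0.53091041 0.02651187 0.06123955]
```

View pics/p2.png

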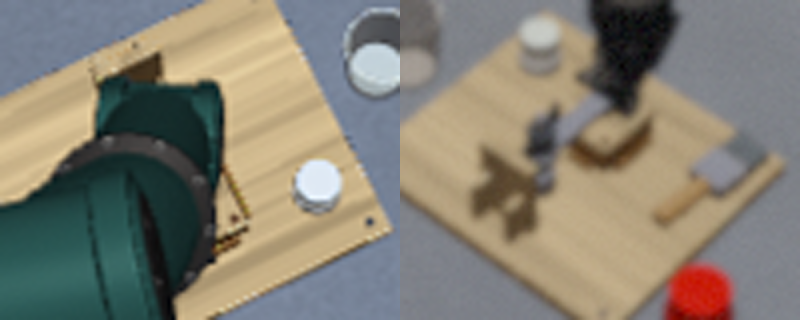

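The strap now lies over the mould (right half: nut at about (545,140), strap running up to (610,105) under the hand). There is no clear stop force yet, so I'll push on gently.

```bash
python3 -m creep '[{"delta_pos":[0.002,-0.004,0],"dr":[0,0,0],"fingers":-1},{"delta_pos":[0.002,-0.005,0],"dr":[0,0,0],"fingers":-1},{"delta_pos":[0.002,-0.005,0],"dr":[0,0,0],"fingers":-1}]'
python3 -m creep '[{"delta_pos":[0.002,-0.004,0],"dr":[0,0,0],"fingers":-1},{"delta_pos":[0.002,-0.005,0],"dr":[0,0,0],"fingers":-1},{"delta_pos":[0.002,-0.005,0],"dr":[0,0,0],"fingers":-1}]'
```

```text
t: 5.08
eef_pos: [0.5316, 0.0251, 0.0612]
tool_rot: [-0.0, 0.561, 0.828, 0.0]
contact_force: [-0.7, 3.0, 0.3]
opening: 0.0001
t: 5.45
eef_pos: [0.5318, 0.0241, 0.0611]
tool_rot: [-0.001, 0.56, 0.828, 0.0]
contact_force: [-2.5, 4.6, -0.1]
opening: 0.0006
```

The strap is against its pin at about 5 N. Next I back off, lift, and come down on the -y side of the nut.

```bash
python3 -m creep '[{"delta_pos":[-0.018,0.047,0],"dr":[0,0,0],"fingers":-1},{"delta_pos":[-0.018,0.047,0.1],"dr":[0,0,0],"fingers":-1},{"delta_pos":[-0.018,0.047,0.2],"dr":[0,0,0],"fingers":-1},{"delta_pos":[0.1,0,0.2],"dr":[0,0,0],"fingers":-1},{"delta_pos":[0.225,-0.054,0.2],"dr":[0,0,0],"fingers":-1},{"delta_pos":[0.225,-0.054,0.2],"dr":[0,0,0],"fingers":-1},{"delta_pos":[0.225,-0.054,0.12],"dr":[0,0,0],"fingers":-1},{"delta_pos":[0.225,-0.054,0.0625],"dr":[0,0,0],"fingers":-1},{"delta_pos":[0.225,-0.054,0.0625],"dr":[0,0,0],"fingers":-1}]'
cat > wp.py <<'E'
import numpy as np,sys
a=np.radians(21.5);c,s=np.cos(a),np.sin(a);st=np.array([.624,.040])
def W(x,y): return st+np.array([c*x-s*y,s*x+c*y])/1e3
def rel(p0,pts):
    for p in pts: print(p,((W(*p)-p0)/.4).round(3).tolist())
def fix(w): d=(np.array(w[:2])-st)*1e3; return np.array([c*d[0]+s*d[1],-s*d[0]+c*d[1]]).round(1)
E
python3 -c "
from wp import *
rel(W(-15,-36),[(-26,-28),(-33,-18),(-35,-8),(-35,2),(-33,12),(-28,22),(-20,30),(-10,34),(0,34),(8,34)])"
```

```text
t: 6.58
eef_pos: [0.6206, 0.0006, 0.0846]
tool_rot: [-0.002, 0.561, 0.828, -0.001]
contact_force: [1.3, 0.2, -0.5]
opening: 0.0004
(-26, -28) [-0.033, 0.009]
(-33, -18) [-0.058, 0.025]
(-35, -8) [-0.072, 0.047]
(-35, 2) [-0.081, 0.07]
(-33, 12) [-0.086, 0.095]
(-28, 22) [-0.083, 0.123]
(-20, 30) [-0.072, 0.149]
(-10, 34) [-0.053, 0.167]
(0, 34) [-0.029, 0.177]
(8, 34) [-0.011, 0.184]
```

```bash
python3 -m creep '[{"delta_pos":[-0.033,0.009,0],"dr":[0,0,0],"fingers":-1},{"delta_pos":[-0.058,0.025,0],"dr":[0,0,0],"fingers":-1},{"delta_pos":[-0.072,0.047,0],"dr":[0,0,0],"fingers":-1},{"delta_pos":[-0.081,0.07,0],"dr":[0,0,0],"fingers":-1},{"delta_pos":[-0.086,0.095,0],"dr":[0,0,0],"fingers":-1},{"delta_pos":[-0.083,0.123,0],"dr":[0,0,0],"fingers":-1},{"delta_pos":[-0.072,0.149,0],"dr":[0,0,0],"fingers":-1},{"delta_pos":[-0.053,0.167,0],"dr":[0,0,0],"fingers":-1},{"delta_pos":[-0.029,0.177,0],"dr":[0,0,0],"fingers":-1},{"delta_pos":[-0.011,0.184,0],"dr":[0,0,0],"fingers":-1},{"delta_pos":[-0.011,0.184,0],"dr":[0,0,0],"fingers":-1}]'
python3 - <<'E'
from h import *
from wp import fix
g=cam("scene");s=get_state();print(s['contact_force'],s['eef_pos'],fix(s['eef_pos']))
cv2.imwrite('pics/p3.png',cv2.resize(g['image'][190:250,270:350],None,fx=7,fy=7,interpolation=cv2.INTER_CUBIC))
E
```

```text
t: 7.95
eef_pos: [0.6197, 0.0749, 0.0864]
tool_rot: [0.001, 0.561, 0.828, 0.001]
contact_force: [-0.7, -0.4, -0.4]
opening: 0.0002
[-0.73600956  0.6732208  -0.82720233] [0.61923207 0.07459159 0.0863854 ] [ 8.2 33.9]
```

View pics/p3.png

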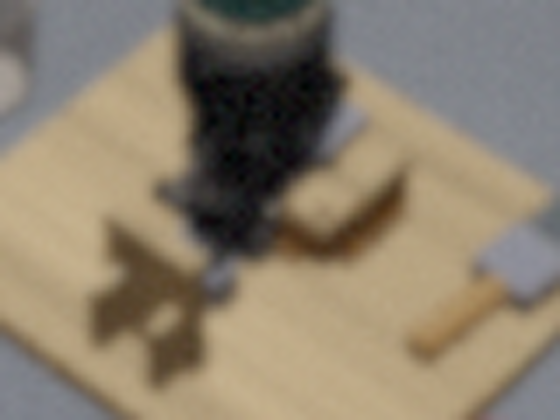

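The hand hides the nut here (one wing shows at about (170,190)), so I'll lift and look with the wrist camera from the -y side.

```bash
python3 -c "
from wp import *
rel(W(8,34),[(0,36),(0,-85)])"
python3 -m creep '[{"delta_pos":[-0.02,-0.003,0],"dr":[0,0,0],"fingers":-1},{"delta_pos":[-0.02,-0.003,0.12],"dr":[0,0,0],"fingers":-1},{"delta_pos":[-0.02,-0.003,0.24],"dr":[0,0,0],"fingers":-1},{"delta_pos":[0.09,-0.284,0.28],"dr":[0,0,0],"fingers":-1},{"delta_pos":[0.09,-0.284,0.28],"dr":[0,0,0],"fingers":-1},{"delta_pos":[0.09,-0.284,0.28],"dr":[0,0,0],"fingers":-1},{"delta_pos":[0.09,-0.284,0.28],"dr":[0,0,0],"fingers":-1}]'
python3 - <<'E'
from h import *
g=cam("wrist");np.savez('w2.npz',**{k:g[k] for k in('R','t','f','cx','cy')})
cv2.imwrite('pics/w2.png',g['image'])
E
```

```text
(0, 36) [-0.02, -0.003]
(0, -85) [0.09, -0.284]
t: 8.88
eef_pos: [0.6533, -0.0392, 0.198]
tool_rot: [-0.001, 0.561, 0.828, 0.0]
contact_force: [-0.1, 0.4, 0.7]
opening: -0.0001
```

View pics/w2.png

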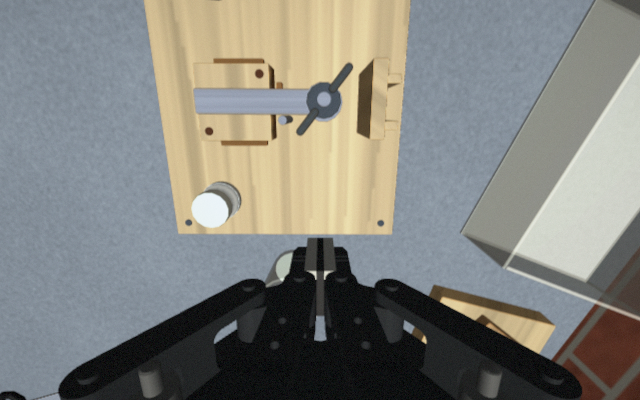

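Clear view: the strap lies straight over the mould against the pin (285,119). The hub is at (323.5,99), with wing tips at (349,68) and (301,132). The nut has turned about 140°, and the mould sits in its nest.

```bash
python3 - <<'E'
from h import *
from wp import *
f=dict(np.load('w2.npz'))
for n,u,v,z in[('hub',323.5,99,.099),('wa',349,68,.105),('wb',301,132,.105),('tip',194,101,.074),('pin',285,119,.079),('fence',378,97,.105),('b1',180,235,.018),('b2',394,235,.018),('mouldc',234,101,.052)]:
    p=ray(f,u,v,z);print(n,p.round(4),fix(p))
rel(W(0,-85),[(4,-35),(-8,-35),(-18,-31),(-26,-26),(-33,-17),(-35,-8),(-35,2),(-33,12),(-28,22),(-20,30),(-10,34),(0,34),(8,34),(12,34)])
E
```

```text
hub [0.6243 0.0399 0.099 ] [ 0.2 -0.2]
wa [0.6339 0.0671 0.105 ] [19.1 21.6]
wb [0.6169 0.0099 0.105 ] [-17.6 -25.4]
tip [ 0.5192 -0.0023  0.074 ] [-113.   -1.]
pin [0.599  0.0131 0.079 ] [-33.1 -15.8]
fence [0.6628 0.0565 0.105 ] [42.2  1.1]
b1 [ 0.5201 -0.1649  0.018 ] [-171.8 -152.6]
b2 [ 0.7613 -0.069   0.018 ] [  87.8 -151.7]
mouldc [0.5457 0.0092 0.052 ] [-84.2   0.1]
(4, -35) [-0.037, 0.12]
(-8, -35) [-0.064, 0.109]
(-18, -31) [-0.091, 0.109]
(-26, -26) [-0.115, 0.113]
(-33, -17) [-0.139, 0.128]
(-35, -8) [-0.152, 0.147]
(-35, 2) [-0.161, 0.17]
(-33, 12) [-0.166, 0.195]
(-28, 22) [-0.163, 0.223]
(-20, 30) [-0.152, 0.249]
(-10, 34) [-0.132, 0.268]
(0, 34) [-0.109, 0.277]
(8, 34) [-0.09, 0.284]
(12, 34) [-0.081, 0.288]
```

```bash
python3 -m creep '[{"delta_pos":[-0.027,0.121,0],"dr":[0,0,0],"fingers":-1},{"delta_pos":[-0.027,0.121,-0.14],"dr":[0,0,0],"fingers":-1},{"delta_pos":[-0.027,0.121,-0.25],"dr":[0,0,0],"fingers":-1},{"delta_pos":[-0.027,0.121,-0.2875],"dr":[0,0,0],"fingers":-1},{"delta_pos":[-0.037,0.12,-0.2875],"dr":[0,0,0],"fingers":-1},{"delta_pos":[-0.064,0.109,-0.2875],"dr":[0,0,0],"fingers":-1},{"delta_pos":[-0.091,0.109,-0.2875],"dr":[0,0,0],"fingers":-1},{"delta_pos":[-0.115,0.113,-0.2875],"dr":[0,0,0],"fingers":-1},{"delta_pos":[-0.139,0.128,-0.2875],"dr":[0,0,0],"fingers":-1},{"delta_pos":[-0.152,0.147,-0.2875],"dr":[0,0,0],"fingers":-1},{"delta_pos":[-0.161,0.17,-0.2875],"dr":[0,0,0],"fingers":-1}]'
python3 -c "
from wp import *
rel(W(-35,2),[(-33,12),(-28,22),(-20,30),(-10,34),(0,34),(8,34),(11,34)])
rel(W(-20,30),[(-14,33),(-8,34),(-2,34),(4,34),(10,34)])"
```

```text
t: 10.3
eef_pos: [0.5895, 0.0295, 0.0833]
tool_rot: [-0.0, 0.561, 0.828, -0.0]
contact_force: [0.9, -0.6, -0.9]
opening: -0.0003
(-33, 12) [-0.005, 0.025]
(-28, 22) [-0.002, 0.053]
(-20, 30) [0.009, 0.079]
(-10, 34) [0.029, 0.097]
(0, 34) [0.052, 0.107]
(8, 34) [0.071, 0.114]
(11, 34) [0.078, 0.117]
(-14, 33) [0.011, 0.012]
(-8, 34) [0.024, 0.02]
(-2, 34) [0.038, 0.026]
(4, 34) [0.052, 0.031]
(10, 34) [0.066, 0.037]
```

```bash
python3 -m creep '[{"delta_pos":[-0.005,0.025,0],"dr":[0,0,0],"fingers":-1},{"delta_pos":[-0.002,0.053,0],"dr":[0,0,0],"fingers":-1},{"delta_pos":[0.009,0.079,0],"dr":[0,0,0],"fingers":-1}]'
python3 -m creep '[{"delta_pos":[0.011,0.012,0],"dr":[0,0,0],"fingers":-1},{"delta_pos":[0.024,0.02,0],"dr":[0,0,0],"fingers":-1}]'
```

```text
t: 10.68
eef_pos: [0.5928, 0.0617, 0.083]
tool_rot: [-0.001, 0.56, 0.828, -0.001]
contact_force: [-0.9, -1.4, 0.1]
opening: -0.0003
t: 10.92
eef_pos: [0.5939, 0.0637, 0.082]
tool_rot: [-0.007, 0.562, 0.827, -0.008]
contact_force: [-16.4, -11.2, 13.5]
opening: 0.0001
```

The force jumped to about 23 N with the finger stalled, so this is probably the hard stop. I'll back off, lift and look.

```bash
python3 -c "
from wp import *
rel(W(-8,34),[(-30,36),(0,-85)])"
python3 -m creep '[{"delta_pos":[-0.053,-0.016,0],"dr":[0,0,0],"fingers":-1},{"delta_pos":[-0.053,-0.016,0.05],"dr":[0,0,0],"fingers":-1},{"delta_pos":[-0.053,-0.016,0.17],"dr":[0,0,0],"fingers":-1},{"delta_pos":[-0.053,-0.016,0.28],"dr":[0,0,0],"fingers":-1},{"delta_pos":[0.128,-0.269,0.28],"dr":[0,0,0],"fingers":-1},{"delta_pos":[0.128,-0.269,0.28],"dr":[0,0,0],"fingers":-1},{"delta_pos":[0.128,-0.269,0.28],"dr":[0,0,0],"fingers":-1},{"delta_pos":[0.128,-0.269,0.28],"dr":[0,0,0],"fingers":-1}]'
python3 - <<'E'
from h import *
g=cam("wrist");np.savez('w3.npz',**{k:g[k] for k in('R','t','f','cx','cy')})
cv2.imwrite('pics/w3.png',g['image'])
E
```

```text
(-30, 36) [-0.053, -0.016]
(0, -85) [0.128, -0.269]
t: 11.92
eef_pos: [0.6544, -0.0382, 0.1949]
tool_rot: [-0.001, 0.561, 0.828, 0.0]
contact_force: [-0.6, 0.9, -0.5]
opening: 0.0001
```

View pics/w3.png

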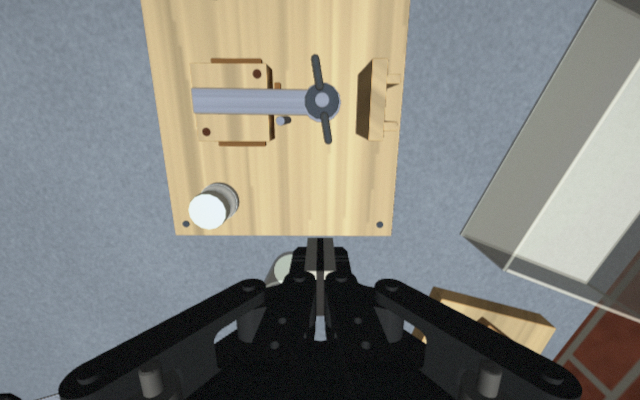

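The wings are now at (315,56) and (328,141), at about 98°. The strap is still straight against the pin (283,120), and the mould and pot are unmoved. The total turn is about 274° (0.76 turn), which is plausible for home. I'll confirm with a slow, gentle re-push on the same wing.

```bash
python3 -c "
from wp import *
rel(W(0,-85),[(-32,34)])
rel(W(-32,34),[(-26,34),(-23,34),(-20,34),(-18,34),(-16,34)])"
python3 -m creep '[{"delta_pos":[-0.184,0.248,0],"dr":[0,0,0],"fingers":-1},{"delta_pos":[-0.184,0.248,0],"dr":[0,0,0],"fingers":-1},{"delta_pos":[-0.184,0.248,0],"dr":[0,0,0],"fingers":-1},{"delta_pos":[-0.184,0.248,-0.15],"dr":[0,0,0],"fingers":-1},{"delta_pos":[-0.184,0.248,-0.28],"dr":[0,0,0],"fingers":-1},{"delta_pos":[-0.184,0.248,-0.28],"dr":[0,0,0],"fingers":-1}]'
python3 -m creep '[{"delta_pos":[0.014,0.005,0],"dr":[0,0,0],"fingers":-1},{"delta_pos":[0.021,0.008,0],"dr":[0,0,0],"fingers":-1},{"delta_pos":[0.021,0.008,0],"dr":[0,0,0],"fingers":-1}]'
python3 -m creep '[{"delta_pos":[0.007,0.003,0],"dr":[0,0,0],"fingers":-1},{"delta_pos":[0.007,0.003,0],"dr":[0,0,0],"fingers":-1},{"delta_pos":[0.007,0.003,0],"dr":[0,0,0],"fingers":-1}]'
```

```text
(-32, 34) [-0.183, 0.247]
(-26, 34) [0.014, 0.005]
(-23, 34) [0.021, 0.008]
(-20, 34) [0.028, 0.011]
(-18, 34) [0.033, 0.013]
(-16, 34) [0.037, 0.015]
t: 12.72
eef_pos: [0.5773, 0.0607, 0.0801]
tool_rot: [-0.003, 0.56, 0.828, -0.003]
contact_force: [-0.5, -0.7, 1.0]
opening: -0.0001
t: 13.1
eef_pos: [0.5908, 0.0636, 0.0851]
tool_rot: [0.001, 0.561, 0.828, 0.001]
contact_force: [0.0, 0.4, 0.1]
opening: 0.0001
t: 13.48
eef_pos: [0.5915, 0.0644, 0.0833]
tool_rot: [-0.0, 0.561, 0.828, -0.0]
contact_force: [-1.3, -0.3, 1.3]
opening: -0.0001
```

```bash
for i in 1; do python3 -m creep '[{"delta_pos":[0.005,0.002,0],"dr":[0,0,0],"fingers":-1},{"delta_pos":[0.005,0.002,0],"dr":[0,0,0],"fingers":-1},{"delta_pos":[0.005,0.002,0],"dr":[0,0,0],"fingers":-1}]'; done
python3 -m creep '[{"delta_pos":[0.005,0.002,0],"dr":[0,0,0],"fingers":-1},{"delta_pos":[0.005,0.002,0],"dr":[0,0,0],"fingers":-1},{"delta_pos":[0.005,0.002,0],"dr":[0,0,0],"fingers":-1}]'
```

```text
t: 13.85
eef_pos: [0.5919, 0.0647, 0.083]
tool_rot: [-0.002, 0.561, 0.828, -0.001]
contact_force: [-4.9, -2.0, 4.7]
opening: -0.0003
t: 14.22
eef_pos: [0.5921, 0.0649, 0.0828]
tool_rot: [-0.003, 0.561, 0.828, -0.003]
contact_force: [-6.9, -1.6, 6.8]
opening: -0.0002
```

The wing stalls at the same place (fixture x about -20 mm) as the force rises, so the nut is on its hard stop. I'll clear the hand and do a final check.

```bash
python3 -m creep '[{"delta_pos":[-0.035,-0.012,0],"dr":[0,0,0],"fingers":-1},{"delta_pos":[-0.035,-0.012,0.05],"dr":[0,0,0],"fingers":-1},{"delta_pos":[-0.035,-0.012,0.17],"dr":[0,0,0],"fingers":-1},{"delta_pos":[-0.035,-0.012,0.3],"dr":[0,0,0],"fingers":-1},{"delta_pos":[0.14,-0.27,0.35],"dr":[0,0,0],"fingers":-1},{"delta_pos":[0.14,-0.27,0.35],"dr":[0,0,0],"fingers":-1},{"delta_pos":[0.14,-0.27,0.35],"dr":[0,0,0],"fingers":-1},{"delta_pos":[0.14,-0.27,0.35],"dr":[0,0,0],"fingers":-1},{"delta_pos":[0.14,-0.27,0.35],"dr":[0,0,0],"fingers":-1},{"delta_pos":[0.14,-0.27,0.35],"dr":[0,0,0],"fingers":-1}]'
python3 - <<'E'
from h import *
g=cam("wrist");h=cam("scene");s=get_state();print(s['eef_pos'],s['contact_force'])
np.savez('w4.npz',**{k:g[k] for k in('R','t','f','cx','cy')})
A=cv2.resize(g['image'][0:260,130:430],(450,390),interpolation=cv2.INTER_CUBIC)
B=cv2.resize(h['image'][180:280,260:350],(350,389),interpolation=cv2.INTER_CUBIC);B=cv2.copyMakeBorder(B,0,1,0,0,0)
cv2.imwrite('pics/w4.png',np.hstack([A,B]))
E
```

```text
t: 15.48
eef_pos: [0.6514, -0.04, 0.2229]
tool_rot: [-0.001, 0.56, 0.829, 0.0]
contact_force: [-1.0, 0.9, -0.3]
opening: 0.0001
[ 0.65162797 -0.04067815  0.22310174] [ 0.14662429 -0.89075238  0.38242762]
```

View pics/w4.png

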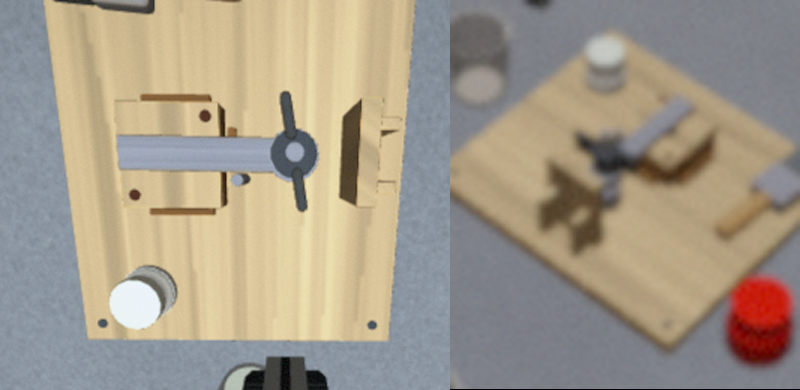

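The wings still read 98.5°, unchanged by the re-push. The strap is parallel to the board edge and against the pin, the mould is square in its nest, and the bystanders in view are where they were.

```bash
python3 -c "
from station import *
print(finish_job())"
```

```text
the job is handed in; nothing more can be done
None
```

The mould is clamped and the job is handed in, at about 15.6 s on the robot's clock. All pushing was done with the shut fingertips; nothing was gripped.

- **Strap:** I pushed it round over the mould until it met the stop pin, where the contact force rose to about 5 N.
- **Nut:** Two clockwise strokes turned it about 274° (0.76 turn). It then stopped hard at about 23 N. A slow re-push stalled at the same place with the force rising to about 10 N, and the wing angle stayed at about 98° before and after.
- **Last picture:** The strap is straight along the mould and against the pin, and the mould is square in its nest. The pot, cup, brush and red jar look unmoved, and the hand is clear with only sensor noise on the force reading.

**Not checked:**
- I did not measure the nut's height or the foot's pressure directly. "Home" rests on the repeated hard stall and on a turn at the low end of the stated 0.73–1.1 range.
- During the re-push the tool also felt an unexplained upward force of about 7 N (13.5 N at the first stall).

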